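# Start the network gear in order

## Robot

A 6-joint arm with a two-finger parallel gripper is mounted at the origin on the work surface. World frame = base frame: x ahead of the robot, y to its left, z up, the work surface at z = 0. Lengths are in m, angles in degrees, forces in N, time in s.
With the tool pointing down it reaches from about 0.375 to 0.9 m from the base axis. Payload 3.1 kg.
Tool frame: the origin (TCP) lies between the finger pads; the fingertips stand 22 mm ahead of it and the grasp point (between the pads) lies 3 mm ahead of it; y points along the fingers, x is the direction in which the jaws open and shut, and the axes are right-handed (so a half turn about y gives the same grasp; the last joint's range is limited). The gripper opens to 87 mm and grips with 3 to 60 N. Pads are 19 mm wide; open, the fingers measure 117 mm over their backs; the gripper's body (75 mm by 190 mm) begins 51 mm behind the grasp point.
Start: joints at [-86.144, 30.224, 82.088, -0, 67.689, -10.227], TCP at [0.152, -0.606, 0.245] pointing down, gripper open.
Joint ranges: [-176.69, 176.69], [-43.24, 126.21], [12.49, 139.97], [-82, 262], [0, 151.66], [-163.58, 163.58]. Speed limits (degrees/s): [159.86, 159.86, 180, 180, 180, 180].

## Interface

Orientations are given as a 3x3 rotation matrix whose columns are the frame's x, y, z axes.
In Python, from rig import bot, imaging, workorder gives the robot as it stands. The module is installed in compiled form; this text tells all that it offers.
- The arm moves only by the tool drive_tool, never from a script. Its argument "commands" is a list of rows, each an object of numbers: "dx", "dy", "dz": the shift along the tool's x, y, z normalised to -1 to 1, where 1 is 4 cm; "wx", "wy", "wz": the turn, a rotation vector about the tool's x, y, z normalised to -1 to 1, where 1 is pi/2 rad; "grip": the finger opening in mm, from 0 to 87. In form: [{"dx": .., "dy": .., "dz": .., "wx": .., "wy": .., "wz": .., "grip": ..}, ...]. A call has 1 to 8 rows; each row shifts and turns the commanded pose from where the row before left it, along the tool's axes as they then stand; what a row does not reach is not made up. A row lasts 1/8 s, in which the tool goes at most 62.5 mm and 10.7 degrees, less where a joint would pass 70% of its speed; a pose out of reach is approached as far as the arm can. A call with a number of a shift or a turn outside -1 to 1 is refused whole. A call with a gripper value outside its range is refused whole. The fingers move at their own pace and stop on an object; the grip force is fixed at half the most. Time passes only in rows, so rows that do not move let the fingers close. It gives the time, the measured TCP pose, the force and the opening at its end, in the units of the state.
- bot.read_state(): the state, without advancing time (a new reading comes with each control period).
- imaging.capture(name): name is "scene" or "side" or "wrist"; returns (picture, depth): 384x512x3 uint8, red, green, blue; 384x512 float32, m along the optical axis (not along the pixel's ray), 0 where there is no reading.
- imaging.get_calibration(name): a dict with "mtx" (3x3 intrinsics, pixels), "world_to_cam" (4x4, takes a point from world to camera coordinates). Camera axes: x right, y down, z forward; pixel columns grow to the right and rows downward; lengths in m; the calibration is good to about 2 mm. The wrist camera is an equidistant fisheye: a pixel r from the principal point sees the ray r / f radians off the axis. A picture is of the moment at which its call begins: read the wrist's pose just before it. get_calibration takes no time and is no camera call; for the wrist camera it gives the pose at the moment of the call.
- workorder.hand_in(): hands the job in, once; it reports no verdict.
The state is a dict: "time_s": time; "joint_positions": joint angles; "qvel": joint speeds; "tau": joint torques, N m; "position": TCP position; "tcp_rot": TCP orientation; "force": force on the tool from outside, world axes, zero at the start; "moment": the same for the moment, N m; "opening": opening from 0.0 (shut) to 1.0 (fully open).
Only numpy, scipy, OpenCV 4.12 (cv2) and the standard library are available. Lean on these libraries where they do the work, as an engineer would, in place of code of your own. Each camera call takes 0.05 s, during which the arm holds its last target. There are 200 camera calls.

## Task

Bring the network up from the line inwards: with a fingertip, gently press the large square power key on top of the modem, then the one on the router, then the one on the switch, each all the way down so that it stays down before you go to the next. Leave the small round reset buttons alone, do not shove or lift the boxes or press hard, and do not disturb anything lying on or around them.

Things in the scene. Friction and masses are not known exactly. Their poses are not given: they have to be found in the camera images.
- modem: The modem: the smallest and most nearly square of the three network boxes, no antennas, no ears; loose, about 0.5 kg, on rubber feet. 130 mm (its x) by 120 mm (its y) by 42 mm high. Origin: centre of its underside; z up; at yaw 0 its -x side faces the robot.
- router: The router: flat box with two upright antennas (110 mm long, 13 by 8 mm, starting 44 mm above the table) at its far corners, x +58 mm, y +/-82 mm, leaning outwards by 0 to 0.25 rad; loose, about 0.6 kg. 135 mm (x) by 190 mm (y) by 36 mm high. Origin: centre of its underside; z up; at yaw 0 its -x side faces the robot.
- switch: The network switch: long metal box without antennas, with a row of eight ports on its far (+x) side and a small rack ear at each end of that side; loose, about 0.8 kg. 120 mm (x) by 200 mm (y, 226 mm over the ears) by 44 mm high. Origin: centre of its underside; z up; at yaw 0 its -x side faces the robot.
- modem_key_top (a point): Centre of the top face of the modem's power key, the large square key (28 by 28 mm) on the box's top at x -30, y +30 mm in the box's frame. It stands 16 mm above the box's top when off and 8 mm when fully pressed and let go; this point moves down with it. The cap is cushioned: it gives about 0.55 mm per N, at most 7 mm, and comes back when let go.
- modem_key (a joint): Travel of the modem's power key in m: 0 = up (off), 0.008 = fully down on its stop. Pushed straight down with about 3 N it sinks smoothly and stays wherever it is left (no spring return); it counts as on beyond 0.005.
- modem_reset_top (a point): Centre of the top of the modem's reset button, a small round button (12 mm across, 6 mm proud) on the box's top at x -30, y -35 mm in the box's frame. Not to be pressed.
- modem_reset (a joint): Travel of the modem's reset button in m: 0 = up, 0.004 = fully down; it springs back (1 N to start, 2.5 N fully down).
- router_key_top (a point): Centre of the top face of the router's power key, the large square key (28 by 28 mm) on the box's top at x -30, y +55 mm in the box's frame. It stands 16 mm above the box's top when off and 8 mm when fully pressed and let go; this point moves down with it. The cap is cushioned: it gives about 0.55 mm per N, at most 7 mm, and comes back when let go.
- router_key (a joint): Travel of the router's power key in m: 0 = up (off), 0.008 = fully down on its stop. Pushed straight down with about 3 N it sinks smoothly and stays wherever it is left (no spring return); it counts as on beyond 0.005.
- router_reset_top (a point): Centre of the top of the router's reset button, a small round button (12 mm across, 6 mm proud) on the box's top at x -30, y -40 mm in the box's frame. Not to be pressed.
- router_reset (a joint): Travel of the router's reset button in m: 0 = up, 0.004 = fully down; it springs back (1 N to start, 2.5 N fully down).
- switch_key_top (a point): Centre of the top face of the network switch's power key, the large square key (28 by 28 mm) on the box's top at x -25, y -55 mm in the box's frame. It stands 16 mm above the box's top when off and 8 mm when fully pressed and let go; this point moves down with it. The cap is cushioned: it gives about 0.55 mm per N, at most 7 mm, and comes back when let go.
- switch_key (a joint): Travel of the network switch's power key in m: 0 = up (off), 0.008 = fully down on its stop. Pushed straight down with about 3 N it sinks smoothly and stays wherever it is left (no spring return); it counts as on beyond 0.005.
- switch_reset_top (a point): Centre of the top of the network switch's reset button, a small round button (12 mm across, 6 mm proud) on the box's top at x -25, y +35 mm in the box's frame. Not to be pressed.
- switch_reset (a joint): Travel of the network switch's reset button in m: 0 = up, 0.004 = fully down; it springs back (1 N to start, 2.5 N fully down).
- module: Bystander: steel plug-in transceiver, 50 x 14 x 10 mm, lying loose on top of the router, behind its buttons. Origin: centre of its underside.
- coupler: Bystander: white socket coupler, 32 x 22 x 20 mm, lying loose on top of the switch, behind its buttons. Origin: centre of its underside.
- adapter: Bystander: black plug adapter, 30 x 50 x 28 mm, lying loose on top of the modem, behind its buttons. Origin: centre of its underside.
- screwdriver: Bystander: screwdriver lying on the table between the robot and the boxes, left of the middle, roughly along world y. Less than 35 mm high.
- tester: Bystander: hand-held cable tester, 130 x 60 x 30 mm, lying between the robot and the boxes, right of the middle. Origin: centre of its underside.
- mug: Bystander: mug, 76 mm across and 90 mm high, standing beyond the boxes to the left. Origin: centre of its underside.
- jar: Bystander: jar, 60 mm across and 85 mm high, standing beyond the boxes to the right. Origin: centre of its underside.
Not all that is in view belongs to the job. What is shaped like the modem but green or purple is not meant.

How it is judged (in metres and radians):
On the way, in this order (a step that is already met when the one before it is completed fails the run):
1. the modem's power key is down (value of joint modem_key above 0.005 m), for 0.2 s.
2. the router's power key is down (value of joint router_key above 0.005 m), for 0.2 s.
3. the network switch's power key is down (value of joint switch_key above 0.005 m), for 0.2 s.
At the end, for the whole second after the job is handed in: All three power keys are down (more than 5 of their 8 mm), the reset buttons are up, each box stands on the table within 15 mm of where it started and at rest, and each bystander is within 20 mm of where it was (value of joint each of modem_key, router_key, switch_key above 0.005 m and value of joint each of modem_reset, router_reset, switch_reset below 0.0015 m and distance of each of modem, router, switch from where it was at the start of the episode below 0.015 m and height (world z) of each of modem, router, switch below 0.006 m and distance of each of module, coupler, adapter, screwdriver, tester, mug, jar from where it was at the start of the episode below 0.02 m and linear speed of each of modem, router, switch below 0.02 m/s); the robot touches nothing.
It fails at once if a power key goes down (more than 2.5 mm) before its turn: the router's before the modem's is down, or the switch's before the router's is down ((value of joint router_key above 0.0025 m and value of joint modem_key below 0.005 m) or (value of joint switch_key above 0.0025 m and value of joint router_key below 0.005 m)).
It fails at once if a reset button is pressed (more than 2 mm) (value of joint any of modem_reset, router_reset, switch_reset above 0.002 m).
It fails at once if a box is shoved more than 15 mm, or lifted more than 6 mm (not (distance of each of modem, router, switch from where it was at the start of the episode below 0.015 m and height (world z) of each of modem, router, switch below 0.006 m)).
It fails at once if the robot presses on a box or its key with more than 20 N (contact force between any of the fingers, the arm and modem above 20 N or contact force between any of the fingers, the arm and router above 20 N or contact force between any of the fingers, the arm and switch above 20 N).
It fails at once if a bystander is moved more than 20 mm (distance of any of module, coupler, adapter, screwdriver, tester, mug, jar from where it was at the start of the episode above 0.02 m).
It also fails if it takes over 48 s, if anything falls off the work surface, if the arm or the gripper's body presses on something with over 40 N, if the wrist force passes 120 N, or if a joint passes its speed limit or range.

## Working session

There is one attempt and no reset: what is moved stays moved. The work goes in short steps, Python scripts to look and compute and a tool call to move; the robot and the scene stay as the last step left them, time stands still between calls to the robot, and variables do not carry over. Pictures are saved under pics/ and viewed, on a budget of 10 in all, crops included, one or two more only if the job needs it, and the job is handed in when it is done.

Besides the shell and the picture viewer there is one more tool, called after "Emit:" by a JSON object that holds its "fn" and its "kwargs". drive_tool: Moves the arm, as the interface text tells. Its arguments: {"type":"object","properties":{"commands":{"type":"array"}},"required":["commands"]}

```bash
mkdir -p pics; python3 - <<'E'
from rig import bot,imaging
import cv2,numpy as np
s=bot.read_state();print(s['time_s'],s['position'],s['tcp_rot'],s['force'],s['opening'])
for n in['scene','side']:
    p,d=imaging.capture(n);np.savez(n+'0.npz',p=p,d=d);cv2.imwrite(f'pics/{n}0.png',p[:,:,::-1])
    c=imaging.get_calibration(n);print(n,c['mtx'],c['world_to_cam'])
E
```

```text
0.0 [ 0.1520601  -0.60551447  0.24356854] [[ 2.43355879e-01 -1.53584077e-04  9.69937056e-01]
 [-9.69934767e-01  2.13969651e-03  2.43355644e-01]
 [-2.11274649e-03 -9.99997699e-01  3.71741190e-04]] [-0.40265781  0.12698017  0.14661543] 0.9970254818696849
scene [[370.8097277    0.         255.38974636]
 [  0.         370.8097277  194.33131579]
 [  0.           0.           1.        ]] [[ 0.51361301  0.85795758 -0.01051058 -0.2662553 ]
 [ 0.7256406  -0.44087372 -0.52827652 -0.35929708]
 [-0.45787268  0.26370279 -0.84900733  1.14086639]
 [ 0.          0.          0.          1.        ]]
side [[476.117828     0.         259.1578844 ]
 [  0.         476.117828   196.92400185]
 [  0.           0.           1.        ]] [[-0.99976155 -0.02169233  0.00250564  0.56748389]
 [-0.01782714  0.74453838 -0.66734159  0.05730891]
 [ 0.01261065 -0.66722713 -0.74474756  1.11515269]
 [ 0.          0.          0.          1.        ]]
```

View pics/scene0.png

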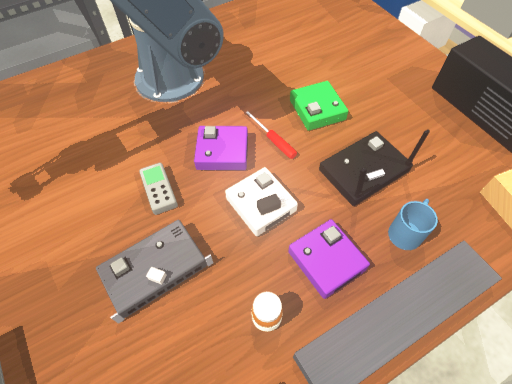

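View pics/side0.png

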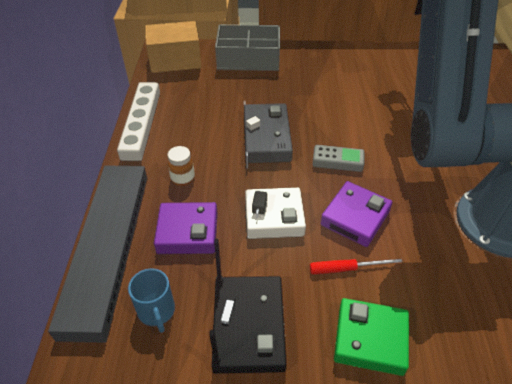

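```bash
cat > h.py <<'E'
import numpy as np,cv2
from rig import imaging
def cloud(n,p,d):
    c=imaging.get_calibration(n);K=c['mtx'];T=np.linalg.inv(c['world_to_cam'])
    v,u=np.mgrid[:d.shape[0],:d.shape[1]]
    X=np.stack([(u-K[0,2])/K[0,0]*d,(v-K[1,2])/K[1,1]*d,d],-1)
    return X@T[:3,:3].T+T[:3,3]
E
python3 - <<'E'
from h import *
px={'scene':{'modem':(264,179,.042),'router':(376,143,.036),'switch':(120,267,.044)},'side':{'modem':(289,215,.042),'router':(265,343,.036),'switch':(275,111,.044)}}
for n in px:
    f=np.load(n+'0.npz');W=cloud(n,f['p'],f['d'])
    for b,(u,v,h) in px[n].items():
        r=14;w=W[v-r:v+r+1,u-r:u+r+1]; m=(abs(w[...,2]-h-.016)<.006)
        q=w[m];k,_=cv2.findContours(m.astype(np.uint8),0,1)
        a=cv2.minAreaRect((q[:,:2]*1000).astype(np.float32))
        print(n,b,m.sum(),'z',np.median(q[:,2]).round(4),'mean',q[:,:2].mean(0).round(4),'rect',a)
        # box top orientation
        r=60;w=W[max(0,v-r):v+r+1,max(0,u-r):u+r+1];m=abs(w[...,2]-h)<.005
        nn,l=cv2.connectedComponents(m.astype(np.uint8));i=np.bincount(l[l>0]).argmax()
        print('  top',cv2.minAreaRect((w[l==i][:,:2]*1000).astype(np.float32)))
    # tall stuff
    m=(W[...,2]>.075)&(W[...,0]>.3)&(W[...,0]<.85)&(abs(W[...,1])<.5)&(f['d']>0)
    nn,l,st,ce=cv2.connectedComponentsWithStats(m.astype(np.uint8))
    for i in range(1,nn):
        if st[i,4]>15:
            q=W[l==i];print('  tall',st[i,4],q.min(0).round(3),q.max(0).round(3))
E
```

```text
scene modem 131 z 0.0576 mean [0.5042 0.0312] rect ((503.31951904296875, 31.767654418945312), (28.88003158569336, 27.751726150512695), 5.355127334594727)
  top ((535.5714111328125, 4.239528656005859), (130.5814208984375, 120.07903289794922), 5.074929714202881)
scene router 113 z 0.0521 mean [0.5543 0.3319] rect ((553.2872314453125, 333.58624267578125), (27.47273063659668, 29.54811668395996), 2.001772165298462)
  top ((585.70947265625, 279.67236328125), (134.54946899414062, 193.5159454345703), 2.5589118003845215)
scene switch 186 z 0.0599 mean [ 0.5359 -0.3345] rect ((535.1576538085938, -334.6852111816406), (28.722715377807617, 27.475908279418945), 1.323395013809204)
  top ((556.2982177734375, -285.39752197265625), (120.84632873535156, 210.39990234375), 3.6865928173065186)
  tall 133 [0.635 0.358 0.075] [0.644 0.376 0.156]
  tall 115 [0.643 0.179 0.078] [0.651 0.199 0.154]
  tall 500 [0.736 0.206 0.075] [0.811 0.301 0.094]
  tall 673 [ 0.74  -0.149  0.075] [ 0.793 -0.096  0.089]
side modem 138 z 0.0579 mean [0.5003 0.0325] rect ((500.5170593261719, 32.03459930419922), (27.014465332031
[... 186 characters left out ...]
5496 0.3337] rect ((549.1104736328125, 332.6607360839844), (27.027305603027344, 29.102493286132812), 1.3374090194702148)
  top ((581.5478515625, 287.50018310546875), (134.82894897460938, 174.3903045654297), 2.4713215827941895)
side switch 83 z 0.0596 mean [ 0.5315 -0.3349] rect ((531.6802978515625, -337.1201477050781), (27.481412887573242, 33.9592399597168), 0.25465986132621765)
  top ((552.3739624023438, -277.33197021484375), (119.80350494384766, 226.2747344970703), 4.015745639801025)
  tall 324 [ 0.738 -0.152  0.075] [ 0.79  -0.094  0.09 ]
  tall 146 [0.64  0.178 0.076] [0.648 0.202 0.157]
  tall 598 [0.733 0.206 0.075] [0.809 0.3   0.095]
  tall 139 [0.632 0.36  0.076] [0.64  0.374 0.156]
```

Emit:
{"fn": "drive_tool", "kwargs": {"commands": [{"wy": 0.078,"grip": 0},{"wy": 0.078,"grip": 0},{"dz": 0.5,"dx": -0.9,"grip": 0},{"dz": 0.5,"dx": -0.9,"grip": 0},{"dz": 0.5,"dx": -0.9,"grip": 0},{"dz": 0.5,"dx": -0.9,"grip": 0},{"dz": 0.5,"dx": -0.9,"grip": 0},{"dz": 0.5,"dx": -0.9,"grip": 0}]}}

```text
schema error: expected keys dx, dy, dz, wx, wy, wz, grip
```

Emit:
{"fn": "drive_tool", "kwargs": {"commands": [{"dx": 0,"dy": 0,"dz": 0,"wx": 0,"wy": 0.078,"wz": 0,"grip": 0},{"dx": 0,"dy": 0,"dz": 0,"wx": 0,"wy": 0.078,"wz": 0,"grip": 0},{"dx": -0.9,"dy": 0,"dz": 0.5,"wx": 0,"wy": 0,"wz": 0,"grip": 0},{"dx": -0.9,"dy": 0,"dz": 0.5,"wx": 0,"wy": 0,"wz": 0,"grip": 0},{"dx": -0.9,"dy": 0,"dz": 0.5,"wx": 0,"wy": 0,"wz": 0,"grip": 0},{"dx": -0.9,"dy": 0,"dz": 0.5,"wx": 0,"wy": 0,"wz": 0,"grip": 0},{"dx": -0.9,"dy": 0,"dz": 0.5,"wx": 0,"wy": 0,"wz": 0,"grip": 0},{"dx": -0.9,"dy": 0,"dz": 0.5,"wx": 0,"wy": 0,"wz": 0,"grip": 0}]}}

```text
time_s: 1.1
position: [0.2724, -0.3886, 0.2443]
tcp_rot: [[0.0, -0.0, 1.0], [-1.0, 0.001, 0.0], [-0.001, -1.0, -0.0]]
force: [-0.0, -0.4, 0.1]
opening: 0.173
```

Emit:
{"fn": "drive_tool", "kwargs": {"commands": [{"dx": -1,"dy": 0,"dz": 0.55,"wx": 0,"wy": 0,"wz": 0,"grip": 0},{"dx": -1,"dy": 0,"dz": 0.55,"wx": 0,"wy": 0,"wz": 0,"grip": 0},{"dx": -1,"dy": 0,"dz": 0.55,"wx": 0,"wy": 0,"wz": 0,"grip": 0},{"dx": -1,"dy": 0,"dz": 0.55,"wx": 0,"wy": 0,"wz": 0,"grip": 0},{"dx": -1,"dy": 0,"dz": 0.55,"wx": 0,"wy": 0,"wz": 0,"grip": 0},{"dx": -1,"dy": 0,"dz": 0.55,"wx": 0,"wy": 0,"wz": 0,"grip": 0},{"dx": -1,"dy": 0,"dz": 0.55,"wx": 0,"wy": 0,"wz": 0,"grip": 0},{"dx": -1,"dy": 0,"dz": 0.55,"wx": 0,"wy": 0,"wz": 0,"grip": 0}]}}

```text
time_s: 2.1
position: [0.4481, -0.0685, 0.2444]
tcp_rot: [[0.001, -0.0, 1.0], [-1.0, 0.0, 0.001], [-0.0, -1.0, -0.0]]
force: [-0.5, -0.7, -0.2]
opening: 0.007
```

Emit:
{"fn": "drive_tool", "kwargs": {"commands": [{"dx": -0.9,"dy": 0,"dz": 0.4,"wx": 0,"wy": 0,"wz": 0,"grip": 0},{"dx": -0.9,"dy": 0,"dz": 0.4,"wx": 0,"wy": 0,"wz": 0,"grip": 0},{"dx": 0,"dy": 0.7,"dz": 0,"wx": 0,"wy": 0,"wz": 0,"grip": 0},{"dx": 0,"dy": 0.7,"dz": 0,"wx": 0,"wy": 0,"wz": 0,"grip": 0},{"dx": 0,"dy": 0,"dz": 0,"wx": 0,"wy": 0,"wz": 0,"grip": 0}]}}

```text
time_s: 2.72
position: [0.4779, 0.0026, 0.1868]
tcp_rot: [[0.001, -0.006, 1.0], [-1.0, 0.001, 0.001], [-0.001, -1.0, -0.006]]
force: [-0.0, 0.7, 0.2]
opening: 0.006
```

Emit:
{"fn": "drive_tool", "kwargs": {"commands": [{"dx": -0.73,"dy": 0,"dz": 0.6,"wx": 0,"wy": 0,"wz": 0,"grip": 0},{"dx": 0,"dy": 0.8,"dz": 0,"wx": 0,"wy": 0,"wz": 0,"grip": 0},{"dx": 0,"dy": 0.8,"dz": 0,"wx": 0,"wy": 0,"wz": 0,"grip": 0},{"dx": 0,"dy": 0,"dz": 0,"wx": 0,"wy": 0,"wz": 0,"grip": 0},{"dx": 0,"dy": 0,"dz": 0,"wx": 0,"wy": 0,"wz": 0,"grip": 0}]}}

```text
time_s: 3.35
position: [0.5046, 0.031, 0.1258]
tcp_rot: [[0.0, 0.002, 1.0], [-1.0, -0.0, 0.0], [0.0, -1.0, 0.002]]
force: [0.0, 0.5, 0.3]
opening: 0.006
```

```bash
python3 - <<'E'
from rig import bot,imaging
import cv2,numpy as np
s=bot.read_state();print(s['position'],s['force'])
a=[imaging.capture(n)[0] for n in('side','wrist')]
cv2.imwrite('pics/m1.png',np.vstack([cv2.resize(a[0][120:300,180:420],(640,300*8//5)[:1]+(480,))[:290],cv2.resize(a[1],(640,300))])[:,:,::-1])
E
```

```text
[0.50460777 0.03096648 0.12582368] [0.00442147 0.4585414  0.28860256]
```

View pics/m1.png

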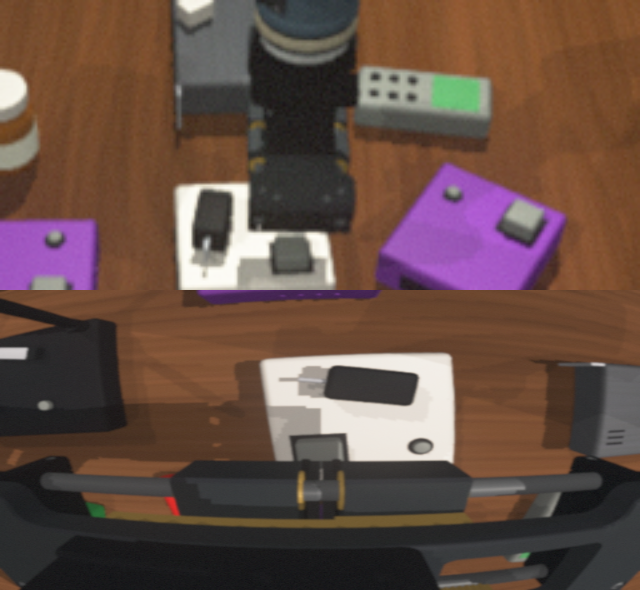

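Emit:
{"fn": "drive_tool", "kwargs": {"commands": [{"dx": 0,"dy": 0.5,"dz": -0.05,"wx": 0,"wy": 0,"wz": 0,"grip": 0},{"dx": 0,"dy": 0.4,"dz": 0,"wx": 0,"wy": 0,"wz": 0,"grip": 0},{"dx": 0,"dy": 0,"dz": 0,"wx": 0,"wy": 0,"wz": 0,"grip": 0},{"dx": 0,"dy": 0,"dz": 0,"wx": 0,"wy": 0,"wz": 0,"grip": 0}]}}

```text
time_s: 3.95
position: [0.5024, 0.0311, 0.0896]
tcp_rot: [[0.001, 0.002, 1.0], [-1.0, -0.0, 0.001], [0.0, -1.0, 0.002]]
force: [0.1, 0.8, -0.2]
opening: 0.002
```

Emit:
{"fn": "drive_tool", "kwargs": {"commands": [{"dx": 0,"dy": 0.1,"dz": 0,"wx": 0,"wy": 0,"wz": 0,"grip": 0},{"dx": 0,"dy": 0.1,"dz": 0,"wx": 0,"wy": 0,"wz": 0,"grip": 0},{"dx": 0,"dy": 0.1,"dz": 0,"wx": 0,"wy": 0,"wz": 0,"grip": 0},{"dx": 0,"dy": 0.05,"dz": 0,"wx": 0,"wy": 0,"wz": 0,"grip": 0},{"dx": 0,"dy": 0,"dz": 0,"wx": 0,"wy": 0,"wz": 0,"grip": 0}]}}

```text
time_s: 4.58
position: [0.5019, 0.0313, 0.0745]
tcp_rot: [[0.001, 0.001, 1.0], [-1.0, -0.0, 0.001], [0.0, -1.0, 0.001]]
force: [-0.0, 0.4, 2.3]
opening: 0.004
```

Emit:
{"fn": "drive_tool", "kwargs": {"commands": [{"dx": 0,"dy": 0.05,"dz": 0,"wx": 0,"wy": 0,"wz": 0,"grip": 0},{"dx": 0,"dy": 0.05,"dz": 0,"wx": 0,"wy": 0,"wz": 0,"grip": 0},{"dx": 0,"dy": 0,"dz": 0,"wx": 0,"wy": 0,"wz": 0,"grip": 0}]}}

```text
time_s: 4.95
position: [0.5019, 0.0312, 0.0705]
tcp_rot: [[0.001, 0.001, 1.0], [-1.0, -0.0, 0.001], [0.0, -1.0, 0.001]]
force: [0.7, -0.6, 3.4]
opening: 0.008
```

Emit:
{"fn": "drive_tool", "kwargs": {"commands": [{"dx": 0,"dy": 0.05,"dz": 0,"wx": 0,"wy": 0,"wz": 0,"grip": 0},{"dx": 0,"dy": 0,"dz": 0,"wx": 0,"wy": 0,"wz": 0,"grip": 0}]}}

```text
time_s: 5.2
position: [0.5019, 0.0312, 0.0688]
tcp_rot: [[0.001, 0.001, 1.0], [-1.0, -0.0, 0.001], [0.0, -1.0, 0.001]]
force: [0.4, 0.5, 6.3]
opening: 0.006
```

Emit:
{"fn": "drive_tool", "kwargs": {"commands": [{"dx": 0,"dy": 0.03,"dz": 0,"wx": 0,"wy": 0,"wz": 0,"grip": 0},{"dx": 0,"dy": 0,"dz": 0,"wx": 0,"wy": 0,"wz": 0,"grip": 0}]}}

```text
time_s: 5.45
position: [0.5019, 0.0312, 0.0678]
tcp_rot: [[0.001, 0.001, 1.0], [-1.0, -0.0, 0.001], [0.0, -1.0, 0.001]]
force: [-1.3, -0.4, 7.9]
opening: 0.001
```

Emit:
{"fn": "drive_tool", "kwargs": {"commands": [{"dx": 0,"dy": -0.15,"dz": 0,"wx": 0,"wy": 0,"wz": 0,"grip": 0},{"dx": 0,"dy": -0.5,"dz": 0,"wx": 0,"wy": 0,"wz": 0,"grip": 0},{"dx": 0,"dy": -0.9,"dz": 0,"wx": 0,"wy": 0,"wz": 0,"grip": 0},{"dx": 0,"dy": -0.9,"dz": 0,"wx": 0,"wy": 0,"wz": 0,"grip": 0},{"dx": 0,"dy": -0.9,"dz": 0,"wx": 0,"wy": 0,"wz": 0,"grip": 0},{"dx": 0,"dy": -0.9,"dz": 0,"wx": 0,"wy": 0,"wz": 0,"grip": 0},{"dx": 0,"dy": 0,"dz": 0,"wx": 0,"wy": 0,"wz": 0,"grip": 0}]}}

```text
time_s: 6.32
position: [0.5027, 0.0312, 0.2394]
tcp_rot: [[0.001, 0.005, 1.0], [-1.0, -0.001, 0.001], [0.001, -1.0, 0.005]]
force: [-0.2, -0.9, -0.7]
opening: 0.006
```

Emit:
{"fn": "drive_tool", "kwargs": {"commands": [{"dx": -0.95,"dy": 0,"dz": 0.15,"wx": 0,"wy": 0,"wz": 0,"grip": 0},{"dx": -0.95,"dy": 0,"dz": 0.15,"wx": 0,"wy": 0,"wz": 0,"grip": 0},{"dx": -0.95,"dy": 0,"dz": 0.15,"wx": 0,"wy": 0,"wz": 0,"grip": 0},{"dx": -0.95,"dy": 0,"dz": 0.15,"wx": 0,"wy": 0,"wz": 0,"grip": 0},{"dx": -0.95,"dy": 0,"dz": 0.15,"wx": 0,"wy": 0,"wz": 0,"grip": 0},{"dx": -0.95,"dy": 0,"dz": 0.15,"wx": 0,"wy": 0,"wz": 0,"grip": 0},{"dx": -0.95,"dy": 0,"dz": 0.15,"wx": 0,"wy": 0,"wz": 0,"grip": 0},{"dx": -0.95,"dy": 0,"dz": 0.15,"wx": 0,"wy": 0,"wz": 0,"grip": 0}]}}

```text
time_s: 7.32
position: [0.5481, 0.336, 0.2347]
tcp_rot: [[0.001, -0.005, 1.0], [-1.0, -0.002, 0.001], [0.002, -1.0, -0.005]]
force: [0.1, 0.1, 0.6]
opening: 0.002
```

Emit:
{"fn": "drive_tool", "kwargs": {"commands": [{"dx": 0,"dy": 0,"dz": 0,"wx": 0,"wy": 0,"wz": 0,"grip": 0},{"dx": 0,"dy": 0,"dz": 0,"wx": 0,"wy": 0,"wz": 0,"grip": 0}]}}

```text
time_s: 7.58
position: [0.5481, 0.3344, 0.2354]
tcp_rot: [[0.001, -0.004, 1.0], [-1.0, -0.002, 0.001], [0.002, -1.0, -0.004]]
force: [0.3, 0.5, 0.8]
opening: 0.002
```

```bash
python3 - <<'E'
from h import *
px={'scene':{'modem':(264,179,.042),'router':(376,143,.036),'switch':(120,267,.044)},'side':{'modem':(289,215,.042),'router':(265,343,.036),'switch':(275,111,.044)}}
for n in px:
    p,d=imaging.capture(n);W=cloud(n,p,d)
    for b,(u,v,h) in px[n].items():
        r=14;w=W[v-r:v+r+1,u-r:u+r+1]
        q=w[(w[...,2]>h+.005)&(w[...,2]<h+.02)]
        print(n,b,len(q),q.mean(0).round(4),np.percentile(q[:,2],[50,80]).round(4) if len(q) else '')
E
```

```text
scene modem 119 [0.5042 0.0315 0.0502] [0.0504 0.0514]
scene router 134 [0.5549 0.331  0.0502] [0.0512 0.0531]
scene switch 207 [ 0.5369 -0.3341  0.0588] [0.0597 0.0609]
side modem 1 [0.4753 0.02   0.048 ] [0.048 0.048]
side router 255 [0.5497 0.3347 0.0513] [0.0519 0.0532]
side switch 0 [nan nan nan] <stdin>:8: RuntimeWarning: Mean of empty slice.
  ret = um.true_divide(
```

```bash
python3 - <<'E'
from rig import imaging,bot
import numpy as np
print(np.linalg.inv(imaging.get_calibration('wrist')['world_to_cam'])[:3,3], bot.read_state()['position'])
E
```

```text
[0.61875983 0.33459764 0.37608544] [0.54877722 0.33399289 0.23633445]
```

Emit:
{"fn": "drive_tool", "kwargs": {"commands": [{"dx": 0.03,"dy": 0.7,"dz": 0.08,"wx": 0,"wy": 0,"wz": 0,"grip": 0},{"dx": 0,"dy": 0,"dz": 0,"wx": 0,"wy": 0,"wz": 0,"grip": 0},{"dx": 0,"dy": 0,"dz": 0,"wx": 0,"wy": 0,"wz": 0,"grip": 0}]}}

```text
time_s: 8.05
position: [0.5529, 0.3335, 0.2099]
tcp_rot: [[-0.0, 0.0, 1.0], [-1.0, 0.0, -0.0], [-0.0, -1.0, 0.0]]
force: [0.7, 0.1, 0.3]
opening: 0.004
```

Emit:
{"fn": "drive_tool", "kwargs": {"commands": [{"dx": 0,"dy": 0.7,"dz": -0.03,"wx": 0,"wy": 0,"wz": 0,"grip": 0},{"dx": 0,"dy": 0.7,"dz": 0,"wx": 0,"wy": 0,"wz": 0,"grip": 0},{"dx": 0,"dy": 0.7,"dz": 0,"wx": 0,"wy": 0,"wz": 0,"grip": 0},{"dx": 0,"dy": 0.6,"dz": 0,"wx": 0,"wy": 0,"wz": 0,"grip": 0},{"dx": 0,"dy": 0.3,"dz": 0,"wx": 0,"wy": 0,"wz": 0,"grip": 0},{"dx": 0,"dy": 0,"dz": 0,"wx": 0,"wy": 0,"wz": 0,"grip": 0},{"dx": 0,"dy": 0,"dz": 0,"wx": 0,"wy": 0,"wz": 0,"grip": 0}]}}

```text
time_s: 8.93
position: [0.5523, 0.3345, 0.0907]
tcp_rot: [[0.001, 0.002, 1.0], [-1.0, 0.001, 0.001], [-0.001, -1.0, 0.002]]
force: [0.2, 0.3, 0.4]
opening: 0.009
```

Emit:
{"fn": "drive_tool", "kwargs": {"commands": [{"dx": 0,"dy": 0.2,"dz": 0,"wx": 0,"wy": 0,"wz": 0,"grip": 0},{"dx": 0,"dy": 0.1,"dz": 0,"wx": 0,"wy": 0,"wz": 0,"grip": 0},{"dx": 0,"dy": 0.1,"dz": 0,"wx": 0,"wy": 0,"wz": 0,"grip": 0},{"dx": 0,"dy": 0.1,"dz": 0,"wx": 0,"wy": 0,"wz": 0,"grip": 0},{"dx": 0,"dy": 0,"dz": 0,"wx": 0,"wy": 0,"wz": 0,"grip": 0}]}}

```text
time_s: 9.55
position: [0.5513, 0.3341, 0.0692]
tcp_rot: [[0.001, -0.0, 1.0], [-1.0, -0.0, 0.001], [0.0, -1.0, -0.0]]
force: [-1.2, -0.8, 2.0]
opening: 0.008
```

Emit:
{"fn": "drive_tool", "kwargs": {"commands": [{"dx": 0,"dy": 0.05,"dz": 0,"wx": 0,"wy": 0,"wz": 0,"grip": 0},{"dx": 0,"dy": 0.05,"dz": 0,"wx": 0,"wy": 0,"wz": 0,"grip": 0},{"dx": 0,"dy": 0,"dz": 0,"wx": 0,"wy": 0,"wz": 0,"grip": 0}]}}

```text
time_s: 9.93
position: [0.5514, 0.3341, 0.0653]
tcp_rot: [[0.001, -0.0, 1.0], [-1.0, 0.0, 0.001], [-0.0, -1.0, -0.0]]
force: [-1.5, -0.8, 3.3]
opening: 0.006
```

Emit:
{"fn": "drive_tool", "kwargs": {"commands": [{"dx": 0,"dy": 0.05,"dz": 0,"wx": 0,"wy": 0,"wz": 0,"grip": 0},{"dx": 0,"dy": 0,"dz": 0,"wx": 0,"wy": 0,"wz": 0,"grip": 0}]}}

```text
time_s: 10.18
position: [0.5514, 0.3341, 0.0636]
tcp_rot: [[0.001, -0.0, 1.0], [-1.0, 0.0, 0.001], [-0.0, -1.0, -0.0]]
force: [-1.5, -1.4, 4.7]
opening: 0.004
```

Emit:
{"fn": "drive_tool", "kwargs": {"commands": [{"dx": 0,"dy": 0.05,"dz": 0,"wx": 0,"wy": 0,"wz": 0,"grip": 0},{"dx": 0,"dy": 0,"dz": 0,"wx": 0,"wy": 0,"wz": 0,"grip": 0}]}}

```text
time_s: 10.42
position: [0.5514, 0.3341, 0.0621]
tcp_rot: [[0.001, 0.0, 1.0], [-1.0, 0.0, 0.001], [-0.0, -1.0, 0.0]]
force: [-2.9, -0.8, 6.6]
opening: 0.008
```

Emit:
{"fn": "drive_tool", "kwargs": {"commands": [{"dx": 0,"dy": -0.15,"dz": 0,"wx": 0,"wy": 0,"wz": 0,"grip": 0},{"dx": 0,"dy": -0.5,"dz": 0,"wx": 0,"wy": 0,"wz": 0,"grip": 0},{"dx": 0,"dy": -0.9,"dz": 0,"wx": 0,"wy": 0,"wz": 0,"grip": 0},{"dx": 0,"dy": -0.9,"dz": 0,"wx": 0,"wy": 0,"wz": 0,"grip": 0},{"dx": 0,"dy": -0.9,"dz": 0,"wx": 0,"wy": 0,"wz": 0,"grip": 0},{"dx": 0,"dy": -0.9,"dz": 0,"wx": 0,"wy": 0,"wz": 0,"grip": 0},{"dx": 0,"dy": 0,"dz": 0,"wx": 0,"wy": 0,"wz": 0,"grip": 0}]}}

```text
time_s: 11.3
position: [0.5536, 0.3351, 0.2359]
tcp_rot: [[0.001, 0.009, 1.0], [-1.0, 0.003, 0.001], [-0.003, -1.0, 0.009]]
force: [-0.1, -0.0, 0.5]
opening: 0.003
```

Emit:
{"fn": "drive_tool", "kwargs": {"commands": [{"dx": 1,"dy": 0,"dz": -0.03,"wx": 0,"wy": 0,"wz": 0,"grip": 0},{"dx": 1,"dy": 0,"dz": -0.03,"wx": 0,"wy": 0,"wz": 0,"grip": 0},{"dx": 1,"dy": 0,"dz": -0.03,"wx": 0,"wy": 0,"wz": 0,"grip": 0},{"dx": 1,"dy": 0,"dz": -0.03,"wx": 0,"wy": 0,"wz": 0,"grip": 0},{"dx": 1,"dy": 0,"dz": -0.03,"wx": 0,"wy": 0,"wz": 0,"grip": 0},{"dx": 1,"dy": 0,"dz": -0.03,"wx": 0,"wy": 0,"wz": 0,"grip": 0},{"dx": 1,"dy": 0,"dz": -0.03,"wx": 0,"wy": 0,"wz": 0,"grip": 0},{"dx": 1,"dy": 0,"dz": -0.03,"wx": 0,"wy": 0,"wz": 0,"grip": 0}]}}

```text
time_s: 12.3
position: [0.5412, 0.0129, 0.2305]
tcp_rot: [[0.001, -0.002, 1.0], [-1.0, 0.0, 0.001], [-0.0, -1.0, -0.002]]
force: [0.1, 0.0, -0.9]
opening: 0.002
```

Emit:
{"fn": "drive_tool", "kwargs": {"commands": [{"dx": 1,"dy": 0,"dz": -0.03,"wx": 0,"wy": 0,"wz": 0,"grip": 0},{"dx": 1,"dy": 0,"dz": -0.03,"wx": 0,"wy": 0,"wz": 0,"grip": 0},{"dx": 1,"dy": 0,"dz": -0.03,"wx": 0,"wy": 0,"wz": 0,"grip": 0},{"dx": 1,"dy": 0,"dz": -0.03,"wx": 0,"wy": 0,"wz": 0,"grip": 0},{"dx": 1,"dy": 0,"dz": -0.03,"wx": 0,"wy": 0,"wz": 0,"grip": 0},{"dx": 1,"dy": 0,"dz": -0.03,"wx": 0,"wy": 0,"wz": 0,"grip": 0},{"dx": 1,"dy": 0,"dz": -0.03,"wx": 0,"wy": 0,"wz": 0,"grip": 0},{"dx": 0.7,"dy": 0,"dz": 0,"wx": 0,"wy": 0,"wz": 0,"grip": 0}]}}

```text
time_s: 13.3
position: [0.5333, -0.2954, 0.2305]
tcp_rot: [[-0.0, -0.001, 1.0], [-1.0, 0.001, -0.0], [-0.001, -1.0, -0.001]]
force: [0.7, -0.1, 0.4]
opening: 0.004
```

Emit:
{"fn": "drive_tool", "kwargs": {"commands": [{"dx": 0,"dy": 0,"dz": 0,"wx": 0,"wy": 0,"wz": 0,"grip": 0},{"dx": 0,"dy": 0,"dz": 0,"wx": 0,"wy": 0,"wz": 0,"grip": 0},{"dx": 0,"dy": 0,"dz": 0,"wx": 0,"wy": 0,"wz": 0,"grip": 0}]}}

```text
time_s: 13.68
position: [0.5338, -0.2923, 0.2312]
tcp_rot: [[0.002, -0.001, 1.0], [-1.0, 0.001, 0.002], [-0.001, -1.0, -0.001]]
force: [-0.5, -0.4, 0.1]
opening: 0.005
```

```bash
python3 - <<'E'
from h import *
px={'scene':{'modem':(264,179,.042),'router':(376,143,.036),'switch':(120,267,.044)},'side':{'modem':(289,215,.042),'router':(265,343,.036),'switch':(275,111,.044)}}
for n in px:
    p,d=imaging.capture(n);W=cloud(n,p,d)
    for b,(u,v,h) in px[n].items():
        r=14;w=W[v-r:v+r+1,u-r:u+r+1]
        q=w[(w[...,2]>h+.005)&(w[...,2]<h+.02)]
        if len(q):print(n,b,len(q),q.mean(0).round(4),np.percentile(q[:,2],[50,80]).round(4))
E
```

```text
scene modem 114 [0.5041 0.0318 0.0502] [0.0503 0.0514]
scene router 101 [0.5537 0.3326 0.0442] [0.0443 0.0456]
scene switch 205 [ 0.5368 -0.3343  0.0587] [0.0595 0.0606]
side modem 120 [0.5001 0.0316 0.0502] [0.05   0.0516]
side router 218 [0.5497 0.3329 0.0441] [0.0442 0.0452]
side switch 110 [ 0.5321 -0.3323  0.0574] [0.0587 0.0608]
```

Emit:
{"fn": "drive_tool", "kwargs": {"commands": [{"dx": 0.54,"dy": 0,"dz": 0,"wx": 0,"wy": 0,"wz": 0,"grip": 0},{"dx": 0.54,"dy": 0,"dz": 0,"wx": 0,"wy": 0,"wz": 0,"grip": 0},{"dx": 0,"dy": 0.9,"dz": 0,"wx": 0,"wy": 0,"wz": 0,"grip": 0},{"dx": 0,"dy": 0.9,"dz": 0,"wx": 0,"wy": 0,"wz": 0,"grip": 0},{"dx": 0,"dy": 0.8,"dz": 0,"wx": 0,"wy": 0,"wz": 0,"grip": 0},{"dx": 0,"dy": 0.5,"dz": 0,"wx": 0,"wy": 0,"wz": 0,"grip": 0},{"dx": 0,"dy": 0,"dz": 0,"wx": 0,"wy": 0,"wz": 0,"grip": 0},{"dx": 0,"dy": 0,"dz": 0,"wx": 0,"wy": 0,"wz": 0,"grip": 0}]}}

```text
time_s: 14.78
position: [0.5344, -0.3386, 0.108]
tcp_rot: [[-0.0, 0.001, 1.0], [-1.0, -0.001, -0.0], [0.001, -1.0, 0.001]]
force: [0.5, -0.3, 0.4]
opening: 0.01
```

Emit:
{"fn": "drive_tool", "kwargs": {"commands": [{"dx": -0.07,"dy": 0.3,"dz": 0,"wx": 0,"wy": 0,"wz": 0,"grip": 0},{"dx": 0,"dy": 0.15,"dz": 0,"wx": 0,"wy": 0,"wz": 0,"grip": 0},{"dx": 0,"dy": 0.1,"dz": 0,"wx": 0,"wy": 0,"wz": 0,"grip": 0},{"dx": 0,"dy": 0.1,"dz": 0,"wx": 0,"wy": 0,"wz": 0,"grip": 0},{"dx": 0,"dy": 0,"dz": 0,"wx": 0,"wy": 0,"wz": 0,"grip": 0}]}}

```text
time_s: 15.4
position: [0.534, -0.3343, 0.0814]
tcp_rot: [[0.001, -0.0, 1.0], [-1.0, 0.0, 0.001], [-0.0, -1.0, -0.0]]
force: [-0.7, 1.4, 1.8]
opening: 0.002
```

Emit:
{"fn": "drive_tool", "kwargs": {"commands": [{"dx": 0,"dy": 0.08,"dz": 0,"wx": 0,"wy": 0,"wz": 0,"grip": 0},{"dx": 0,"dy": 0.05,"dz": 0,"wx": 0,"wy": 0,"wz": 0,"grip": 0},{"dx": 0,"dy": 0,"dz": 0,"wx": 0,"wy": 0,"wz": 0,"grip": 0}]}}

```text
time_s: 15.78
position: [0.534, -0.3343, 0.0762]
tcp_rot: [[0.001, 0.0, 1.0], [-1.0, -0.0, 0.001], [0.0, -1.0, 0.0]]
force: [-0.3, 1.4, 2.6]
opening: 0.01
```

Emit:
{"fn": "drive_tool", "kwargs": {"commands": [{"dx": 0,"dy": 0.06,"dz": 0,"wx": 0,"wy": 0,"wz": 0,"grip": 0},{"dx": 0,"dy": 0.05,"dz": 0,"wx": 0,"wy": 0,"wz": 0,"grip": 0},{"dx": 0,"dy": 0,"dz": 0,"wx": 0,"wy": 0,"wz": 0,"grip": 0}]}}

```text
time_s: 16.15
position: [0.534, -0.3343, 0.0718]
tcp_rot: [[0.001, 0.0, 1.0], [-1.0, -0.0, 0.001], [0.0, -1.0, 0.0]]
force: [-0.0, 1.6, 4.4]
opening: 0.006
```

Emit:
{"fn": "drive_tool", "kwargs": {"commands": [{"dx": 0,"dy": 0.05,"dz": 0,"wx": 0,"wy": 0,"wz": 0,"grip": 0},{"dx": 0,"dy": 0,"dz": 0,"wx": 0,"wy": 0,"wz": 0,"grip": 0}]}}

```text
time_s: 16.4
position: [0.5341, -0.3343, 0.0703]
tcp_rot: [[0.001, 0.0, 1.0], [-1.0, -0.0, 0.001], [0.0, -1.0, 0.0]]
force: [-1.4, 1.8, 6.9]
opening: 0.006
```

Force now rises at the cushion's stiffness, so the key is on its stop. Lifting and backing off for a clear view.

Emit:
{"fn": "drive_tool", "kwargs": {"commands": [{"dx": 0,"dy": -0.15,"dz": 0,"wx": 0,"wy": 0,"wz": 0,"grip": 0},{"dx": 0,"dy": -0.5,"dz": 0,"wx": 0,"wy": 0,"wz": 0,"grip": 0},{"dx": 0,"dy": -0.9,"dz": 0,"wx": 0,"wy": 0,"wz": 0,"grip": 0},{"dx": 0,"dy": -0.9,"dz": 0,"wx": 0,"wy": 0,"wz": 0,"grip": 0},{"dx": 0,"dy": -0.9,"dz": 0,"wx": 0,"wy": 0,"wz": 0,"grip": 0},{"dx": 0,"dy": -0.9,"dz": 0,"wx": 0,"wy": 0,"wz": 0,"grip": 0},{"dx": 0,"dy": 0,"dz": 0,"wx": 0,"wy": 0,"wz": 0,"grip": 0}]}}

```text
time_s: 17.27
position: [0.5355, -0.3358, 0.2441]
tcp_rot: [[0.001, 0.006, 1.0], [-1.0, -0.006, 0.001], [0.006, -1.0, 0.006]]
force: [0.0, -0.5, -0.6]
opening: 0.01
```

Emit:
{"fn": "drive_tool", "kwargs": {"commands": [{"dx": 0.9,"dy": 0,"dz": -0.3,"wx": 0,"wy": 0,"wz": 0,"grip": 0},{"dx": 0.9,"dy": 0,"dz": -0.3,"wx": 0,"wy": 0,"wz": 0,"grip": 0},{"dx": 0.9,"dy": 0,"dz": -0.3,"wx": 0,"wy": 0,"wz": 0,"grip": 0},{"dx": 0.9,"dy": 0,"dz": -0.3,"wx": 0,"wy": 0,"wz": 0,"grip": 0},{"dx": 0.9,"dy": 0,"dz": -0.3,"wx": 0,"wy": 0,"wz": 0,"grip": 0},{"dx": 0,"dy": 0,"dz": 0,"wx": 0,"wy": 0,"wz": 0,"grip": 0},{"dx": 0,"dy": 0,"dz": 0,"wx": 0,"wy": 0,"wz": 0,"grip": 0}]}}

```text
time_s: 18.15
position: [0.4736, -0.5134, 0.2385]
tcp_rot: [[0.0, -0.001, 1.0], [-1.0, 0.003, 0.0], [-0.003, -1.0, -0.001]]
force: [0.2, -0.2, 0.3]
opening: 0.002
```

```bash
python3 - <<'E'
from h import *
px={'scene':{'modem':(264,179,.042),'router':(376,143,.036),'switch':(120,267,.044)},'side':{'modem':(289,215,.042),'router':(265,343,.036),'switch':(275,111,.044)}}
for n in px:
    p,d=imaging.capture(n);W=cloud(n,p,d);cv2.imwrite(f'pics/{n}9.png',p[:,:,::-1])
    for b,(u,v,h) in px[n].items():
        r=14;w=W[v-r:v+r+1,u-r:u+r+1]
        q=w[(w[...,2]>h+.005)&(w[...,2]<h+.02)]
        if len(q):print(n,b,len(q),q.mean(0).round(4),np.percentile(q[:,2],[50,80]).round(4))
E
```

```text
scene modem 114 [0.5041 0.032  0.0502] [0.0501 0.0514]
scene router 98 [0.5542 0.3326 0.0444] [0.0444 0.0456]
scene switch 170 [ 0.5352 -0.3348  0.052 ] [0.052  0.0531]
side modem 121 [0.5006 0.0319 0.0501] [0.0501 0.0514]
side router 213 [0.5499 0.3326 0.044 ] [0.0439 0.0453]
side switch 69 [ 0.5313 -0.3343  0.0524] [0.0523 0.0538]
```

View pics/scene9.png

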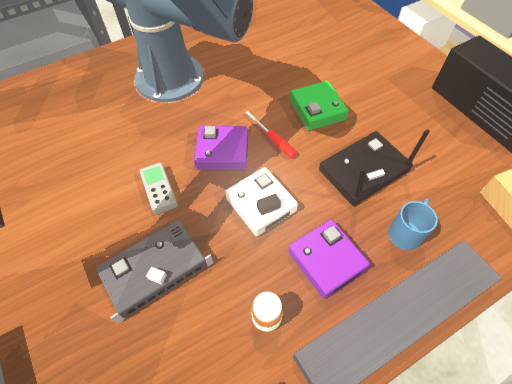

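The picture shows the keys at (264,180), (376,144) and (120,268), all down. The boxes and bystanders are where they were at the start, and the arm is clear of them.

```bash
python3 -c "
from rig import workorder;print(workorder.hand_in())"
```

```text
the job is handed in; nothing more can be done
None
```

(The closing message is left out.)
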